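# Lock out the laser shutter with the snap hook

### The arm

A 6-joint arm with a two-finger parallel gripper is mounted at the origin on the work surface. World frame = base frame: x ahead of the robot, y to its left, z up, the work surface at z = 0. Lengths are in mm, angles in rad, forces in N, time in s.
With the tool pointing down it reaches from about 300 to 775 mm from the base axis. Payload 14.6 kg.
Tool frame: the origin (TCP) lies on the centre line of the jaws, within the pads' length; the fingertips stand 22 mm ahead of it and the grasp point (between the pads) lies 3 mm ahead of it (manip.tcp_to_tips is the distance from the TCP to the fingertips, in mm); z points along the fingers, y is the direction in which the jaws open and shut (so a half turn about z gives the same grasp; the last joint's range is limited). The gripper opens to 94 mm and grips with 3 to 60 N. Pads are 16 mm wide; open, the fingers measure 119 mm over their backs; the gripper's body (75 mm by 177 mm) begins 78 mm behind the grasp point.
Start: joints at [-1.292, 0.3, 1.521, -0, 1.321, -0.067], TCP at [186.415, -517.435, 190.446] pointing down, gripper open.
Joint ranges: [-3.03, 3.03], [-0.79, 2.21], [0.23, 2.52], [-1.04, 4.18], [0, 3.07], [-2.55, 2.55]. Speed limits (rad/s): [2.22, 2.22, 2.57, 3.14, 3.14, 3.14].

### API

Orientations are given as [roll, pitch, yaw] about the fixed x, y, z axes, in that order (R = Rz(yaw) Ry(pitch) Rx(roll)).
In Python, from cell import manip, vision, workorder gives the robot as it stands.
- The arm moves only by the tool carry_out, never from a script. Its argument "deltas" is a list of rows, each a list of 3 entries, a list of its own where there are three numbers: the shift along the tool's x, y, z in cm, then the turn about the tool's z in degrees, then the opening, from 0 (shut) to 1 (fully open). A call has 1 to 20 rows; each row shifts and turns the commanded pose from where the row before left it, along the tool's axes as they then stand; what a row does not reach is not made up. A row lasts 1/12 s, in which the tool goes at most 41.7 mm and 7.16 degrees, less where a joint would pass 70% of its speed; a pose out of reach is approached as far as the arm can. A call with a gripper value outside its range is refused whole. The fingers move at their own pace and stop on an object; "grip_force" is the grip in N (left out, the last holds). Time passes only in rows, so rows that do not move let the fingers close. It gives the time, the measured TCP pose, the force and the opening at its end, in the units of the state.
- manip.read_state(): the state, without advancing time (a new reading comes with each control period).
- vision.camera(name): name is "side" or "top" or "wrist"; returns (picture, depth): 384x512x3 uint8, red, green, blue; 384x512 float32, mm along the optical axis (not along the pixel's ray), 0 where there is no reading.
- vision.calibration(name): a dict with "mtx" (3x3 intrinsics, pixels), "eye" and "orientation" of the camera in the world. Camera axes: x right, y down, z forward; pixel columns grow to the right and rows downward; lengths in mm; the calibration is good to about 2 mm. A picture is of the moment at which its call begins: read the wrist's pose just before it. calibration takes no time and is no camera call; for the wrist camera it gives the pose at the moment of the call.
- workorder.sign_off(): hands the job in, once; it reports no verdict.
The state is a dict: "clock": time; "joints": joint angles; "qd": joint speeds; "effort": joint torques, N m; "eef_pos": TCP position; "eef_rot": TCP orientation; "wrist_force": force on the tool from outside, world axes, zero at the start; "moment": the same for the moment, N m; "finger_gap": finger opening in mm.
Only numpy, scipy, OpenCV 4.12 (cv2) and the standard library are available. Lean on these libraries where they do the work, as an engineer would, in place of code of your own. Each camera call takes 0.05 s, during which the arm holds its last target.

### The job

Lock out the laser shutter: pick up the snap hook (the black-handled two-jawed hook with the sprung gate across its mouth, not the open fork that has none) and push it mouth first onto the upright steel bar of the shutter's staple until the bar is inside the jaws and the gate has snapped shut behind it. Leave the hook clipped on the bar, lying flat on the shutter's foot plate. Leave the open fork lying where it is.

Things in the scene. Friction and masses are not known exactly. Their poses are not given: they have to be found in the camera images.
- hook_grip (a point): Grip point: centre of the snap hook's black handle (70 long, 24 wide, 32 high, lying on its underside 16 below; 0.2 kg). Axes: x to the mouth, y left, z up. Steel cross-piece at x 35 to 47 carries two jaws, 18 high, inner faces y +20 and -20, tips x 116. Balances near x 25. (mm)
- gate (a joint): Brass gate across the hook's mouth, at x 108 mm from hook_grip, hinged at the left jaw. 0 rad shut, swings only inwards to 1.5. Light spring: 2 to 4 N opens it. It flicks shut once a bar entering near the middle is within x 63 mm of hook_grip; the bar bottoms on the cross-piece at x 52 mm.
- bar (a point): Axis of the upright 10 mm steel bar of the shutter's staple, 24 mm above the table. It stands on a fixed 8 mm thick grey foot plate (x -100 to +170, 110 wide); 62 mm above the table it bends over to the black housing (face at x 80, 90 wide, 70 high). x points from bar to housing, the way to push the hook on; z up.
- fork_grip (a point): Centre of the handle of the open fork, a look-alike of the snap hook that has no gate and jaws 16 mm shorter. Same handle, same axes. Not to be used or moved.
Not all that is in view belongs to the job. What is shaped like the part that bears hook_grip but red is not meant.

How it is judged:
By the outcome, as a careful person would: the job done as asked, in the order asked, and still so for the second after the job is handed in, with the robot touching nothing.
It also fails if it takes over 42 s, if anything falls off the work surface, if the arm or the gripper's body presses on something with over 40 N, if the wrist force passes 120 N, or if a joint passes its speed limit or range.

## Working session

There is one attempt and no reset: what is moved stays moved. The work goes in short steps, Python scripts to look and compute and a tool call to move; the robot and the scene stay as the last step left them, time stands still between calls to the robot, and variables do not carry over. Pictures are saved under pics/ and viewed, and the job is handed in when it is done.

Besides the shell and the picture viewer there is one more tool, called after "Emit:" by a JSON object that holds its "op" and its "data", one argument or row to a line. carry_out: Moves the arm, as the interface text tells. Its arguments: {"type":"object","properties":{"deltas":{"type":"array","items":{"type":"array"}},"grip_force":{"type":"number"}},"required":["deltas"]}

```bash
mkdir -p pics; ls
cat > h.py <<'E'
import numpy as np, cv2
from scipy.spatial.transform import Rotation as R
from cell import manip, vision, workorder
def snap(n,tag):
    c=vision.calibration(n); p,d=vision.camera(n)
    cv2.imwrite(f'pics/{tag}.png',cv2.cvtColor(p,cv2.COLOR_RGB2BGR)); np.savez(f'pics/{tag}.npz',p=p,d=d,mtx=np.array(c['mtx']),eye=np.array(c['eye']),ori=np.array(c['orientation']))
    return c
def load(tag):
    return np.load(f'pics/{tag}.npz')
def rot(o):
    o=np.array(o)
    if o.shape==(3,3): return o
    return R.from_euler('xyz',o).as_matrix() 
def world(tag,pts=None):
    f=load(tag); d=f['d']; K=f['mtx']; M=rot(f['ori'])
    v,u=np.mgrid[0:d.shape[0],0:d.shape[1]]
    P=np.stack([(u-K[0,2])/K[0,0]*d,(v-K[1,2])/K[1,1]*d,d],-1)@M.T+f['eye']
    P[d==0]=np.nan
    return P,f['p']
E
python3 - <<'E'
from h import *
for n in ('side','top','wrist'):
    print(n,snap(n,n+'0'))
print(manip.read_state())
E
```

```text
pics
side {'mtx': array([[355.20561015,   0.        , 249.56899567],
       [  0.        , 355.20561015, 189.893594  ],
       [  0.        ,   0.        ,   1.        ]]), 'eye': array([127.82813288, 733.30704137, 618.32808757]), 'orientation': array([-2.24754629,  0.0077772 , -2.63000267])}
top {'mtx': array([[440.21981926,   0.        , 250.19529245],
       [  0.        , 440.21981926, 186.69712249],
       [  0.        ,   0.        ,   1.        ]]), 'eye': array([ 148.75443903,  116.25517286, 1506.49672172]), 'orientation': array([-2.90052148e+00,  1.45219382e-03, -1.51903672e+00])}
wrist {'mtx': array([[338.36485797,   0.        , 262.88872786],
       [  0.        , 338.36485797, 184.43242388],
       [  0.        ,   0.        ,   1.        ]]), 'eye': array([ 251.03775384, -493.99644481,  385.04949725]), 'orientation': array([ 2.90244695e+00,  4.37068317e-04, -1.22534131e+00])}
{'clock': 0.15, 'joints': array([-1.29161261e+00,  3.00362896e-01,  1.52139148e+00, -1.41744710e-05,
        1.32071049e+00, -6.65664960e-02]), 'qd': array([ 0.00015986, -0.00230003, -0.00348025,  0.00068224,  0.00142609,
        0.00042867]), 'effort': array([-7.07151539e-04, -5.31965804e+01, -3.52825534e+01,  7.08106323e-02,
        2.35547405e-02, -7.93410300e-05]), 'eef_pos': array([ 186.35266345, -517.25729015,  190.02590345]), 'eef_rot': array([-3.14072146e+00, -4.43169898e-05,  3.45753709e-01]), 'wrist_force': array([-0.28588643,  0.16636151,  0.03405155]), 'moment': array([ 0.00990685,  0.03822323, -0.05881722]), 'finger_gap': 94.19137490897869}
```

View pics/side0.png

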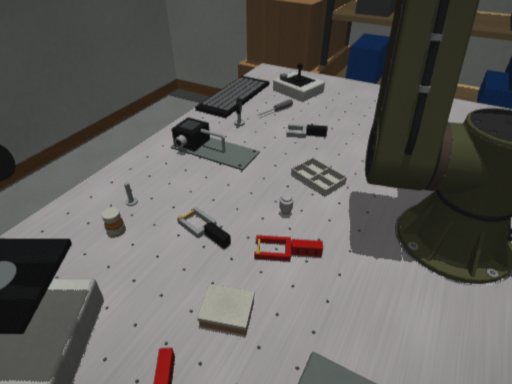

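View pics/top0.png

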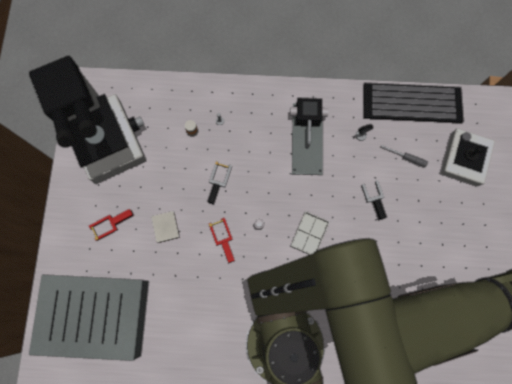

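View pics/wrist0.png

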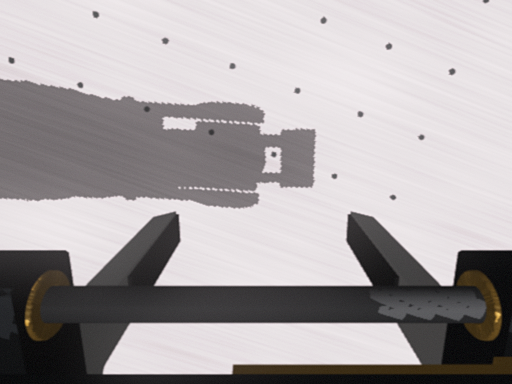

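The side view shows the snap hook (brass gate, black handle) at about (205,228), the shutter at (205,140), and the open fork at (307,130). In the top view they are at (218,183), (308,140) and (374,198). Red hooks are decoys.

Run:
```python
from h import *
for t,u,v in [('top0',280,200),('side0',140,260)]:
    P,p=world(t); print(t,P[v,u])
def show(t,c,s=4,r=(40,30)):
    f=load(t)['p'][c[1]-r[1]:c[1]+r[1],c[0]-r[0]:c[0]+r[0]]
    return cv2.resize(cv2.cvtColor(f,cv2.COLOR_RGB2BGR),None,fx=s,fy=s,interpolation=cv2.INTER_CUBIC)
a=np.hstack([show('side0',(205,230),5),show('side0',(207,142),5)])
b=np.hstack([show('top0',(218,183),5),show('top0',(308,140),5,)])
cv2.imwrite('pics/z0.png',np.vstack([a,b]))
for t,win in [('top0',(205,240,160,205)),('side0',(175,232,205,248)),('top0',(285,330,95,180)),('side0',(170,262,115,170))]:
    P,p=world(t); u0,u1,v0,v1=win
    Q=P[v0:v1,u0:u1].reshape(-1,3); c=p[v0:v1,u0:u1].reshape(-1,3).astype(int)
    dk=c.max(1)<60
    print(t,'dark n',dk.sum(),np.nanmedian(Q[dk],0),np.nanmin(Q[dk],0),np.nanmax(Q[dk],0))
    print(np.histogram(Q[:,2],bins=[-20,-5,5,12,16,20,24,28,32,36,45,60,70,80,100]))
```

```text
top0 [475.32090615  31.19592861   3.2481335 ]
side0 [599.35166247 402.25191953   2.43773132]
top0 dark n 116 [479.35995867 262.61830554  32.57156716] [449.34623178 244.94444483  17.20060336] [514.32128657 278.61445303  39.94325208]
(array([  46, 1019,  164,   48,   90,   52,   23,   53,   56,   18,    0,
          0,    0,    0]), array([-20,  -5,   5,  12,  16,  20,  24,  28,  32,  36,  45,  60,  70,
        80, 100]))
side0 dark n 440 [481.57037199 271.93084971  28.39232455] [4.48775875e+02 2.19472221e+02 4.24126975e-01] [587.9947046  284.8476683   36.22845586]
(array([   0, 1596,  146,   97,  231,   92,   28,   68,  179,    1,    0,
          0,    0,    0]), array([-20,  -5,   5,  12,  16,  20,  24,  28,  32,  36,  45,  60,  70,
        80, 100]))
top0 dark n 563 [772.24784101 -52.36458543  69.33605146] [ 668.90096038 -101.51885574    3.3136867 ] [834.14774125  -8.07901513  78.91348546]
(array([  45, 1361, 1188,  260,   55,    9,   10,    9,   15,   46,  135,
        283,  391,    3]), array([-20,  -5,   5,  12,  16,  20,  24,  28,  32,  36,  45,  60,  70,
        80, 100]))
side0 dark n 903 [773.16880122 -29.76869534  54.77755077] [ 5.77141797e+02 -2.80782732e+02 -1.32761919e-01] [837.02137167  13.36271564  75.96355153]
(array([   0, 2625, 1243,   84,   37,   35,   37,   39,   46,   95,  202,
        189,  351,    0]), array([-20,  -5,   5,  12,  16,  20,  24,  28,  32,  36,  45,  60,  70,
        80, 100]))
```

View pics/z0.png

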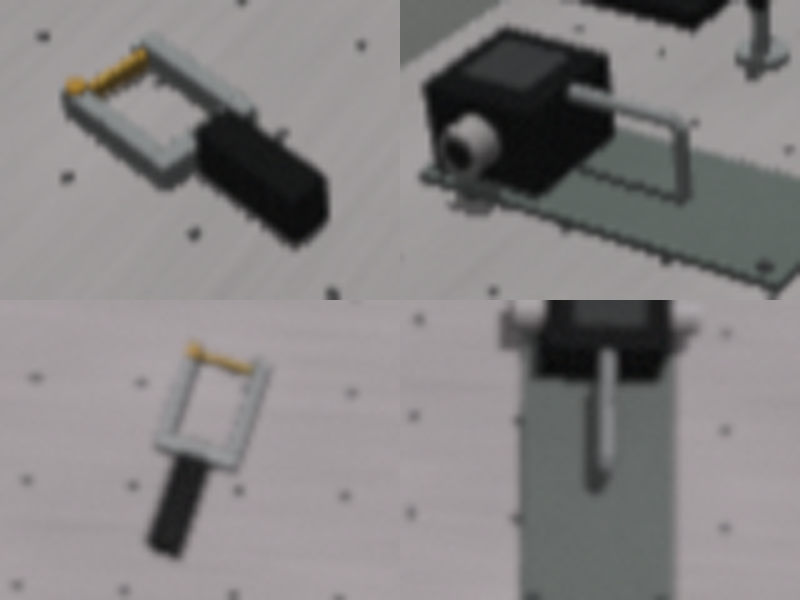

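Run:
```python
from h import *
def fit(t,win,zlo,zhi,dark=None):
    P,p=world(t); u0,u1,v0,v1=win
    Q=P[v0:v1,u0:u1].reshape(-1,3); c=p[v0:v1,u0:u1].reshape(-1,3).astype(int)
    m=(Q[:,2]>zlo)&(Q[:,2]<zhi)
    if dark is True: m&=c.max(1)<70
    if dark is False: m&=c.max(1)>=70
    q=Q[m]; r=cv2.minAreaRect(q[:,:2].astype(np.float32)); 
    print(t,m.sum(),'mean',q.mean(0).round(1),'rect',np.round(r[0],1),np.round(r[1],1),round(r[2],2))
for t,w in [('top0',(205,240,158,208)),('side0',(172,235,203,248))]:
    fit(t,w,24,42,True); fit(t,w,11,24,False)
for t,w in [('top0',(285,330,95,180)),('side0',(170,262,110,170))]:
    fit(t,w,5.5,13,False); fit(t,w,40,70,False); fit(t,w,20,45,False); fit(t,w,68,90)
P,p=world('side0')
for v in range(138,162): 
  for u in range(219,228):
    q=P[v,u]
    if 14<q[2]<60 : print(v,u,q.round(0),p[v,u])
```

```text
top0 120 mean [481.3 262.5  32.4] rect [481.3 262.8] [22.8 65.7] 75.25
top0 190 mean [548.7 245.   17.9] rect [522.9 253.1] [ 60.8 151.8] 75.81
side0 250 mean [481.8 268.8  31.9] rect [483.5 265.9] [23.2 68.2] 75.27
side0 308 mean [557.6 249.2  18.3] rect [525.1 255.7] [ 61.5 149.3] 74.95
top0 1154 mean [664.6 -58.3   8.9] rect [715.6 -58.9] [324.1 161.9] 1.83
top0 205 mean [769.6 -55.9  58.8] rect [771.  -71.2] [166.8 130.2] 30.13
top0 14 mean [759.7 -51.2  39.3] rect [737.5 -29.6] [122.7 165.1] 61.58
top0 516 mean [789.9 -57.5  72.2] rect [756.2 -57.2] [164.2  88.4] 0.77
side0 1117 mean [663.8 -61.3   9.7] rect [ 706.6 -137.1] [268.4 271.8] 0.28
side0 146 mean [742.2 -37.1  59.9] rect [738.6 -87.5] [239.3 149.7] 53.13
side0 22 mean [ 742.7 -160.9   30.8] rect [ 724.2 -107.5] [263.4 135.9] 66.7
side0 395 mean [789.4 -51.8  72.1] rect [757.4 -55.7] [ 92.7 158.7] 89.85
138 221 [679. -59.  54.] [101 101 100]
138 222 [671. -53.  59.] [77 79 79]
138 223 [669. -55.  59.] [74 76 76]
138 224 [668. -59.  57.] [99 98 99]
139 221 [677. -55.  53.] [110 109 109]
139 222 [673. -55.  54.] [70 72 7
[... 490 characters left out ...]
 37.] [60 64 63]
144 222 [674. -54.  37.] [64 67 66]
144 223 [670. -53.  38.] [59 61 61]
144 224 [671. -61.  34.] [60 63 62]
145 222 [674. -55.  32.] [66 69 68]
145 223 [671. -55.  33.] [59 61 60]
145 224 [669. -58.  32.] [61 63 63]
146 222 [674. -53.  30.] [66 70 68]
146 223 [672. -56.  29.] [59 60 60]
146 224 [669. -57.  29.] [60 63 62]
147 222 [676. -57.  23.] [67 70 70]
147 223 [673. -58.  24.] [60 61 61]
147 224 [670. -59.  24.] [60 63 62]
148 222 [676. -55.  21.] [70 72 72]
148 223 [670. -53.  23.] [60 62 62]
148 224 [669. -56.  22.] [60 62 62]
149 222 [676. -55.  17.] [71 75 73]
149 223 [673. -56.  17.] [60 62 63]
149 224 [669. -56.  19.] [60 62 62]
150 223 [671. -53.  16.] [59 62 61]
```

Emit:
{"op": "carry_out", "data": {
  "deltas": [
    [[0,0,0],7,1],
    [[0,0,0],7,1],
    [[0,0,0],7,1],
    [[0,0,0],7,1],
    [[0,0,0],6.6,1],
    [[0.346,-3.324,0.16],0,1],
    [[0.346,-3.324,0.16],0,1],
    [[0.346,-3.324,0.16],0,1],
    [[0.346,-3.324,0.16],0,1],
    [[0.346,-3.324,0.16],0,1],
    [[0.346,-3.324,0.16],0,1],
    [[0.346,-3.324,0.16],0,1],
    [[0.346,-3.324,0.16],0,1],
    [[0.346,-3.324,0.16],0,1],
    [[0.346,-3.324,0.16],0,1],
    [[0.346,-3.324,0.16],0,1],
    [[0.346,-3.324,0.16],0,1],
    [[0.346,-3.324,0.16],0,1],
    [[0.346,-3.324,0.16],0,1],
    [[0.346,-3.324,0.16],0,1]
  ]
}}

```text
clock: 1.82
eef_pos: [364.0, -46.9, 166.5]
eef_rot: [-3.142, -0.0, -0.258]
wrist_force: [0.5, -0.6, 0.1]
finger_gap: 94.0
```

Emit:
{"op": "carry_out", "data": {
  "deltas": [
    [[0.346,-3.324,0.16],0,1],
    [[0.346,-3.324,0.16],0,1],
    [[0.346,-3.324,0.16],0,1],
    [[0.346,-3.324,0.16],0,1],
    [[0.346,-3.324,0.16],0,1],
    [[0.346,-3.324,0.16],0,1],
    [[0.346,-3.324,0.16],0,1],
    [[0.346,-3.324,0.16],0,1],
    [[0.346,-3.324,0.16],0,1],
    [[0.346,-3.324,0.16],0,1],
    [[0,0,0],0,1],
    [[0,0,0],0,1]
  ]
}}

```text
clock: 2.82
eef_pos: [481.8, 264.8, 149.5]
eef_rot: [3.141, 0.001, -0.256]
wrist_force: [-0.3, 0.0, -0.6]
finger_gap: 93.9
```

Run:
```python
from h import *
s=manip.read_state(); print(s['eef_pos'],s['eef_rot'],s['joints'],s['clock'])
print(snap('wrist','w1')['eye']); snap('top','top1')
```

```text
[481.81951232 264.83417311 149.53403536] [ 3.14056616e+00  1.18335402e-03 -2.56165229e-01] [ 4.35977892e-01  3.36730988e-01  1.57067299e+00 -3.71384971e-05
  1.23575481e+00  2.26295108e+00] 2.8167
[548.55841782 247.64455286 344.53194626]
```

View pics/w1.png

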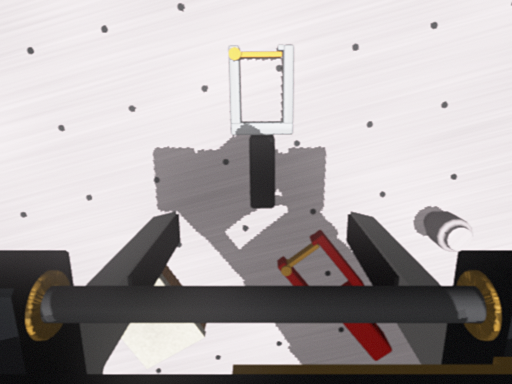

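The wrist view shows the hook pointing up the image, with the handle at (262,172) and the brass gate at row 54. The red decoy at (335,295) is close to where the fingers descend, so I'll measure both.

Run:
```python
from h import *
P,p=world('w1'); c=p.astype(int)
def rect(m,n):
    q=P[m]; r=cv2.minAreaRect(q[:,:2].astype(np.float32)); print(n,m.sum(),q.mean(0).round(1),[np.round(x,1) for x in r]); return r
v,u=np.mgrid[0:384,0:512]
w=(u>220)&(u<305)&(v>35)&(v<215)
rect(w&(P[...,2]>26)&(P[...,2]<40)&(c.max(2)<80),'handle')
rect(w&(P[...,2]>10)&(P[...,2]<24)&(c.max(2)>=80),'jaws')
print(P[100,262],P[20,300])
red=(c[...,0]>100)&(c[...,1]<60)&(P[...,2]>5)&(P[...,2]<60)
q=P[red]; a=-14.8*np.pi/180; ex=np.array([np.cos(a),np.sin(a)]);ey=np.array([-ex[1],ex[0]])
d=q[:,:2]-[482,264]; X=d@ex;Y=d@ey; print('red in hook frame',X.min(),X.max(),Y.min(),Y.max(), 'near |x|<15:',Y[abs(X)<15].max() if (abs(X)<15).any() else None)
for lo in range(-80,40,10):
    s=(X>lo)&(X<lo+10); 
    if s.any(): print(lo,Y[s].max().round(1))
```

```text
handle 1712 [486.9 264.8  32.6] [array([485.7, 264.8]), array([23.2, 68.7]), np.float64(75.5)]
jaws 2834 [556.2 247.3  18.5] [array([557.9, 247.2]), array([60.1, 81.3]), np.float64(75.6)]
[5.50130607e+02 2.47831605e+02 1.77256047e-01] [611.25188445 195.04915961   0.9733406 ]
red in hook frame -204.42345669147096 -65.92814516190484 -138.25221078673636 -15.362016051456292 near |x|<15: None
-80 -50.1
-70 -55.3
```

Emit:
{"op": "carry_out", "data": {
  "deltas": [
    [[0.25,-0.12,2.5],0,1],
    [[0,0,3],0,1],
    [[0,0,3],0,1],
    [[0,0,2],0,1],
    [[0,0,1.3],0,1],
    [[0,0,0.65],0,1],
    [[0,0,0],0,1],
    [[0,0,0],0,0],
    [[0,0,0],0,0],
    [[0,0,0],0,0],
    [[0,0,0],0,0],
    [[0,0,0],0,0],
    [[0,0,0],0,0],
    [[0,0,0],0,0],
    [[0,0,0],0,0]
  ],
  "grip_force": 40
}}

```text
clock: 4.17
eef_pos: [484.9, 264.5, 26.0]
eef_rot: [-3.142, -0.0, -0.258]
wrist_force: [1.5, 0.2, 0.3]
finger_gap: 44.3
```

Emit:
{"op": "carry_out", "data": {
  "deltas": [
    [[0,0,0],0,0],
    [[0,0,0],0,0],
    [[0,0,0],0,0],
    [[0,0,0],0,0],
    [[0,0,0],0,0],
    [[0,0,0],0,0]
  ]
}}

```text
clock: 4.67
eef_pos: [484.9, 264.5, 25.9]
eef_rot: [3.142, 0.0, -0.258]
wrist_force: [0.4, -0.5, 1.3]
finger_gap: 3.8
```

The gap is 3.8 mm, but the handle is 24 mm wide, so the grasp missed. I'll look.

Run:
```python
from h import *
s=manip.read_state(); print(s['eef_pos'],s['finger_gap'])
snap('wrist','w2'); snap('side','side2')
a=cv2.imread('pics/w2.png'); b=cv2.imread('pics/side2.png')[170:290,140:300]
b=cv2.resize(b,(512,384)); cv2.imwrite('pics/z2.png',cv2.resize(np.hstack([a,b]),(800,300)))
```

```text
[484.86486264 264.45515605  25.9240519 ] 3.810818996867079
```

View pics/z2.png

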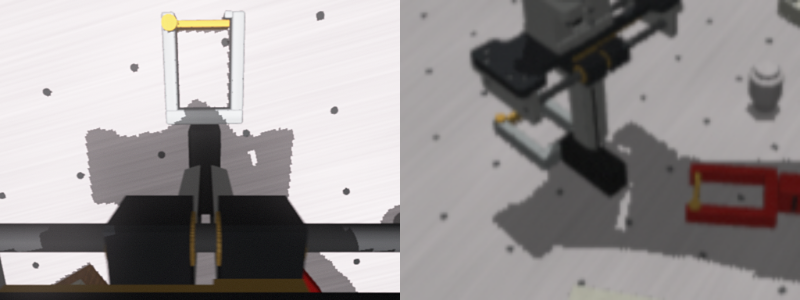

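Run:
```python
from h import *
a=cv2.imread('pics/w2.png')[150:384,180:350]; b=cv2.imread('pics/side2.png')[200:260,170:250]
cv2.imwrite('pics/z3.png',np.hstack([cv2.resize(a,(400,550),interpolation=2),cv2.resize(b,(400,550*1),interpolation=2)]))
P,p=world('w2')
for v in (160,180,200,220,235,250,262,272,280): print(v,[tuple(P[v,u].round(0)) for u in (240,250,262,275,285)])
```

```text
160 [(np.float64(519.0), np.float64(271.0), np.float64(0.0)), (np.float64(521.0), np.float64(263.0), np.float64(21.0)), (np.float64(519.0), np.float64(256.0), np.float64(21.0)), (np.float64(517.0), np.float64(249.0), np.float64(22.0)), (np.float64(512.0), np.float64(242.0), np.float64(1.0))]
180 [(np.float64(506.0), np.float64(275.0), np.float64(2.0)), (np.float64(511.0), np.float64(265.0), np.float64(33.0)), (np.float64(510.0), np.float64(259.0), np.float64(33.0)), (np.float64(508.0), np.float64(251.0), np.float64(33.0)), (np.float64(499.0), np.float64(246.0), np.float64(1.0))]
200 [(np.float64(493.0), np.float64(279.0), np.float64(1.0)), (np.float64(500.0), np.float64(268.0), np.float64(33.0)), (np.float64(498.0), np.float64(262.0), np.float64(33.0)), (np.float64(496.0), np.float64(254.0), np.float64(32.0)), (np.float64(485.0), np.float64(249.0), np.float64(1.0))]
220 [(np.float64(497.0), np.float64(274.0), np.float64(55.0)), (np.float64(496.0), np.float64(269.0), np.float64(56.0)), (np.float64(486.0), np.float64(265.0), np.float64(33.0)), (np.float64(493.0), np.float64(256.0), np.
[... 861 characters left out ...]
3.0), np.float64(258.0), np.float64(103.0)), (np.float64(516.0), np.float64(251.0), np.float64(151.0))]
272 [(np.float64(519.0), np.float64(261.0), np.float64(156.0)), (np.float64(516.0), np.float64(259.0), np.float64(152.0)), (np.float64(454.0), np.float64(273.0), np.float64(34.0)), (np.float64(515.0), np.float64(254.0), np.float64(152.0)), (np.float64(516.0), np.float64(251.0), np.float64(156.0))]
280 [(np.float64(519.0), np.float64(261.0), np.float64(159.0)), (np.float64(516.0), np.float64(259.0), np.float64(155.0)), (np.float64(431.0), np.float64(279.0), np.float64(1.0)), (np.float64(514.0), np.float64(254.0), np.float64(155.0)), (np.float64(517.0), np.float64(252.0), np.float64(160.0))]
```

View pics/z3.png

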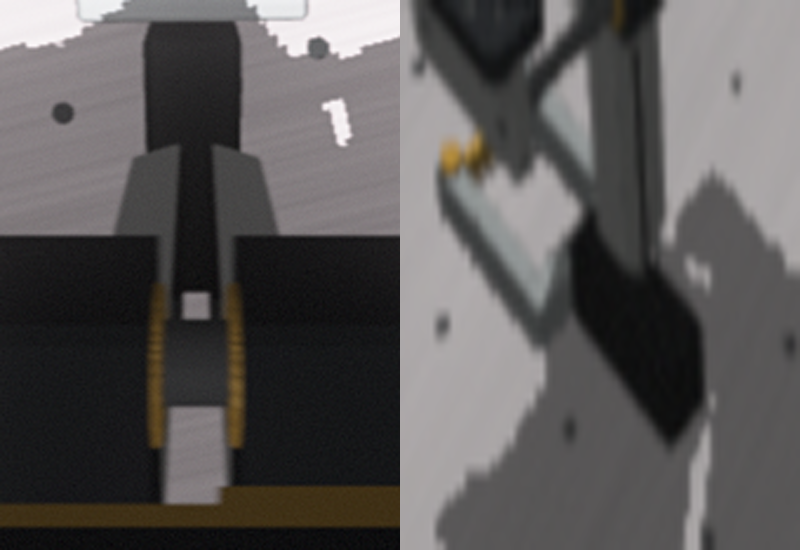

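Run:
```python
from h import *
print([a for a in dir(manip) if a[0]!='_'], manip.tcp_to_tips)
P,p=world('w2')
for v in range(206,222,2): print(v,[tuple(P[v,u].round(0).astype(int)) for u in (244,248,252,256,262,268,272,276,280)])
P,p=world('side2')
print('side')
for v in range(216,236,2): print(v,[(u,)+tuple(P[v,u].round(0).astype(int)) for u in range(205,226,2)])
```

```text
['Unreachable', 'read_state', 'tcp_to_tips'] 22.0
206 [(np.int64(497), np.int64(273), np.int64(33)), (np.int64(496), np.int64(271), np.int64(32)), (np.int64(496), np.int64(268), np.int64(34)), (np.int64(495), np.int64(266), np.int64(32)), (np.int64(494), np.int64(263), np.int64(32)), (np.int64(494), np.int64(259), np.int64(33)), (np.int64(493), np.int64(257), np.int64(33)), (np.int64(492), np.int64(255), np.int64(32)), (np.int64(492), np.int64(253), np.int64(32))]
208 [(np.int64(496), np.int64(273), np.int64(32)), (np.int64(495), np.int64(271), np.int64(32)), (np.int64(495), np.int64(268), np.int64(33)), (np.int64(494), np.int64(266), np.int64(33)), (np.int64(494), np.int64(263), np.int64(34)), (np.int64(492), np.int64(260), np.int64(31)), (np.int64(492), np.int64(257), np.int64(34)), (np.int64(-9223372036854775808), np.int64(-9223372036854775808), np.int64(-9223372036854775808)), (np.int64(491), np.int64(253), np.int64(33))]
210 [(np.int64(495), np.int64(273), np.int64(32)), (np.int64(494), np.int64(271), np.int64(33)), (np.int64(494), np.int64(269), np.int64(33)), (np.int64(493), n
[... 7360 characters left out ...]
t64(265), np.int64(34)), (225, np.int64(463), np.int64(262), np.int64(33))]
234 [(205, np.int64(516), np.int64(269), np.int64(7)), (207, np.int64(508), np.int64(271), np.int64(12)), (209, np.int64(501), np.int64(272), np.int64(17)), (211, np.int64(494), np.int64(274), np.int64(22)), (213, np.int64(486), np.int64(276), np.int64(28)), (215, np.int64(479), np.int64(278), np.int64(32)), (217, np.int64(475), np.int64(276), np.int64(33)), (219, np.int64(471), np.int64(274), np.int64(33)), (221, np.int64(466), np.int64(273), np.int64(35)), (223, np.int64(462), np.int64(270), np.int64(34)), (225, np.int64(459), np.int64(267), np.int64(33))]<stdin>:4: RuntimeWarning: invalid value encountered in cast
```

The images show the true fingertips about 17 mm above the reported TCP, at z≈43 with the TCP at 26. The stated geometry puts them 22 mm below it. The fingers therefore closed above the handle, whose top is at 32, and nothing moved. I'll trust the images: reopen, then go about 38 mm lower in stages.

Emit:
{"op": "carry_out", "data": {
  "deltas": [
    [[0,0,0],0,0.7],
    [[0,0,0],0,0.7],
    [[0,0,0],0,0.7],
    [[0,0,0],0,0.7],
    [[0,0,0],0,0.7],
    [[0,0,0],0,0.7],
    [[0,0,0],0,0.7],
    [[0,0,0],0,0.7],
    [[0,0,0.8],0,0.7],
    [[0,0,0.8],0,0.7],
    [[0,0,0.6],0,0.7],
    [[0,0,0.4],0,0.7],
    [[0,0,0],0,0.7]
  ]
}}

```text
clock: 5.85
eef_pos: [484.3, 264.2, -1.4]
eef_rot: [3.14, 0.001, -0.258]
wrist_force: [0.6, -0.2, 0.4]
finger_gap: 65.9
```

Run:
```python
from h import *
s=manip.read_state(); print(s['eef_pos'],s['finger_gap'],s['wrist_force'])
snap('wrist','w3'); snap('side','side3')
a=cv2.imread('pics/w3.png')[100:340,130:400]; b=cv2.imread('pics/side3.png')[190:260,160:250]
cv2.imwrite('pics/z4.png',np.hstack([cv2.resize(a,(400,400),interpolation=2),cv2.resize(b,(400,400*1),interpolation=2)]))
for t in('w3','side3'):
    P,p=world(t); v,u=np.mgrid[0:384,0:512]
    d=(P[...,:2]-s['eef_pos'][:2]); a=-.258; X=d@[np.cos(a),np.sin(a)];Y=d@[-np.sin(a),np.cos(a)]
    m=(abs(X)<14)&(abs(Y)<55)&(abs(Y)>25)&(P[...,2]>6)&(P[...,2]<60)
    print(t,m.sum(),np.sort(P[m][:,2])[:12].round(1), 'Y+',np.percentile(Y[m&(Y>0)],[2,50,98]) if (m&(Y>0)).any() else 0,'Y-',np.percentile(Y[m&(Y<0)],[2,50,98])if (m&(Y<0)).any() else 0)
    h=(abs(X)<30)&(abs(Y)<20)&(P[...,2]>28)&(P[...,2]<37); print('handle Y',np.percentile(Y[h],[2,98]),h.sum())
```

```text
[484.28890033 264.18749359  -1.38425647] 65.92387912628868 [ 0.64574757 -0.21711284  0.38487186]
w3 2873 [14.  14.1 14.4 14.5 14.6 14.6 14.6 14.7 14.7 14.9 14.9 14.9] Y+ [33.072822   34.73306092 44.63505049] Y- [-43.83103443 -33.96987746 -32.2882908 ]
handle Y [-9.88103303 12.86650256] 4700
side3 219 [16.  16.5 17.1 17.7 17.8 17.8 18.1 18.1 18.6 20.2 20.3 20.3] Y+ [33.18136601 43.35886455 45.30467394] Y- [-45.2723238  -34.45669915 -32.68255761]
handle Y [-10.66279645  12.36206498] 197
```

View pics/z4.png

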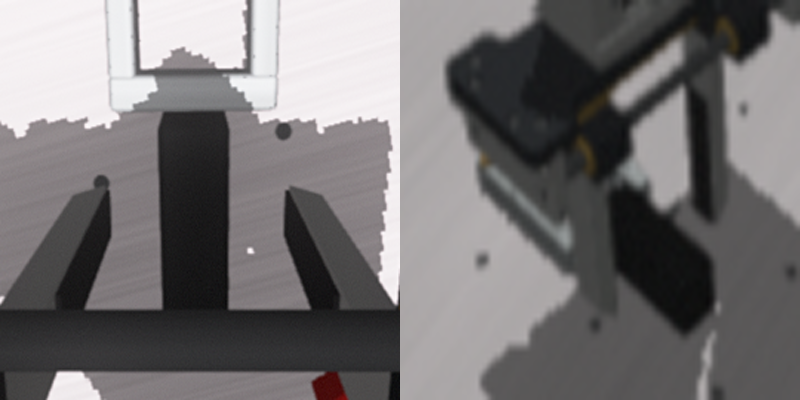

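The fingers now straddle the handle. Both views put the tips at z≈15, so I'll go 10 mm lower and close.

Emit:
{"op": "carry_out", "data": {
  "deltas": [
    [[0,-0.1,0.6],0,0.7],
    [[0,0,0.4],0,0.7],
    [[0,0,0],0,0.7],
    [[0,0,0],0,0],
    [[0,0,0],0,0],
    [[0,0,0],0,0],
    [[0,0,0],0,0],
    [[0,0,0],0,0],
    [[0,0,0],0,0],
    [[0,0,0],0,0],
    [[0,0,0],0,0],
    [[0,0,0],0,0],
    [[0,0,0],0,0]
  ],
  "grip_force": 40
}}

```text
clock: 7.03
eef_pos: [485.2, 265.5, -10.0]
eef_rot: [-3.142, -0.0, -0.258]
wrist_force: [-0.9, 0.9, 1.5]
finger_gap: 23.7
```

Emit:
{"op": "carry_out", "data": {
  "deltas": [
    [[0,0,-1],0,0],
    [[0,0,-2],0,0],
    [[0,0,-2],-5.3,0],
    [[0,0,-1],-5.3,0],
    [[0,0,0],-5.2,0],
    [[0.3,3.26,0],0,0],
    [[0.3,3.26,0],0,0],
    [[0.3,3.26,0],0,0],
    [[0.3,3.26,0],0,0],
    [[0.3,3.26,0],0,0],
    [[0.3,3.26,0],0,0],
    [[0.3,3.26,0],0,0],
    [[0.3,3.26,0],0,0],
    [[0.3,3.26,0],0,0],
    [[0.3,3.26,0],0,0],
    [[0,0,0],0,0],
    [[0,0,0],0,0]
  ]
}}

```text
clock: 8.45
eef_pos: [520.8, -61.3, 50.3]
eef_rot: [-3.142, 0.0, 0.015]
wrist_force: [-0.5, -0.5, -2.6]
finger_gap: 23.9
```

Run:
```python
from h import *
s=manip.read_state(); print(s['eef_pos'],s['eef_rot'],s['finger_gap'],s['wrist_force'])
snap('wrist','w4'); snap('side','side4'); snap('top','top4')
a=cv2.imread('pics/side4.png')[90:210,150:330]; b=cv2.imread('pics/top4.png')[90:230,230:390]
cv2.imwrite('pics/z5.png',np.hstack([cv2.resize(a,(400,300),interpolation=2),cv2.resize(b,(400,300*1),interpolation=2)]))
```

```text
[520.79217903 -61.25934982  50.30747239] [-3.14151795e+00  4.10042327e-05  1.49729851e-02] 23.866877897001345 [-0.46421981 -0.49706154 -2.63686297]
```

View pics/w4.png

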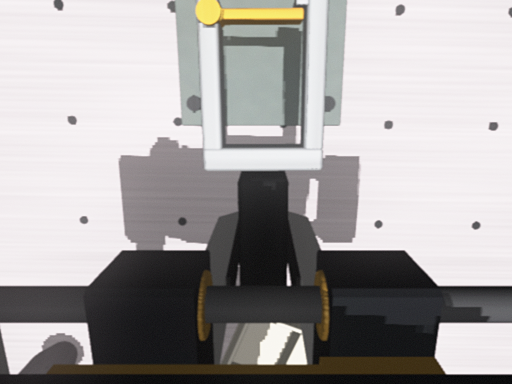

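View pics/z5.png

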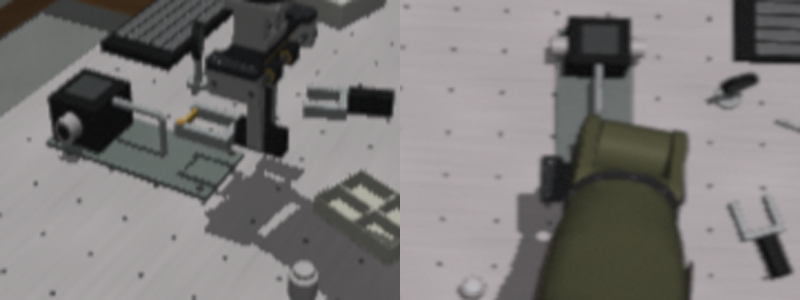

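Run:
```python
from h import *
# staple arm
for t in ('top0','side4'):
    P,p=world(t); 
    m=(P[...,2]>50)&(P[...,2]<72)&(P[...,0]>655)&(P[...,0]<745)&(abs(P[...,1]+57)<22)&(p.max(2)>50)
    q=P[m]; print(t,'arm',m.sum(),q.mean(0).round(1),'line',np.polyfit(q[:,0],q[:,1],1).round(3), np.percentile(q[:,0],[1,99]))
    for x in range(665,745,10):
        s=abs(q[:,0]-x)<5; 
        if s.sum(): print(x,q[s][:,1].min().round(1),q[s][:,1].max().round(1),q[s][:,2].max().round(1))
    m=(P[...,2]>15)&(P[...,2]<50)&(P[...,0]>655)&(P[...,0]<690)&(abs(P[...,1]+57)<22)
    q=P[m]; print('upright',m.sum(),q.mean(0).round(1),np.ptp(q,0).round(1))
    # plate
    v,u=np.mgrid[0:384,0:512]
    m=(P[...,2]>5)&(P[...,2]<13)&(P[...,0]>565)&(P[...,0]<735)&(abs(P[...,1]+57)<75)&(p[...,0]<p[...,1])
    for x in range(575,740,20):
        s=m&(abs(P[...,0]-x)<10)
        if s.sum()>5: y=P[s][:,1]; print('plate',x,np.percentile(y,[1,99]).round(1),np.percentile(y,[1,99]).mean().round(1))
    q=P[m]; print('plate xmin',np.percentile(q[:,0],1), np.median(q[:,2]))
# housing
P,p=world('top0'); m=(P[...,2]>66)&(P[...,2]<90)&(p.max(2)<90)&(P[...,0]>735)&(P[...,0]<850)&(abs(P[...,1]+57)<60)
print('housing',P[m].min(0),P[m].max(0),cv2.minAreaRect(P[m][:,:2].astype(np.float32)))
s=np.array([520.8,-61.26]); a=.015
P,p=world('w4'); d=P[...,:2]-s; X=d@[np.cos(a),np.sin(a)];Y=d@[-np.sin(a),np.cos(a)]
h=(abs(X)<60)&(X>15)&(abs(Y)<18)&(p.max(2)<90)&(P[...,2]>80)&(P[...,2]<100)
print('handle',X[h].max(),np.median(P[h][:,2]))
for x in (18,22,26,30): 
    k=h&(abs(X-x)<2); print(x,np.percentile(Y[k],[2,98]).round(1),np.median(P[k][:,2]).round(1))
j=(X>30)&(P[...,2]>66)&(P[...,2]<85)&(abs(Y)<45)&(p.min(2)>90)
for x in (37,42,50,60,70,80,90,100,110): 
    k=j&(abs(X-x)<2)
    if k.sum()>5: print('jaw',x,np.percentile(Y[k],[1,99]).round(1),np.median(P[k][:,2]).round(1))
print('X range',np.percentile(X[j],[.5,99.5]))
```

```text
top0 arm 64 [704.  -57.4  65.2] line [ 2.6000e-02 -7.5894e+01] [668.77458539 742.51556698]
665 -59.9 -55.1 62.6
675 -62.8 -54.5 69.6
685 -61.3 -53.9 71.1
695 -61.7 -54.4 71.2
705 -60.6 -53.8 71.7
715 -60.2 -54.1 71.0
725 -60.5 -53.2 67.9
735 -60.2 -53.5 70.3
upright 11 [670.3 -59.6  28.7] [ 7.9 19.9 27.2]
plate 575 [-109.3   -6.9] -58.1
plate 595 [-109.3   -6.6] -57.9
plate 615 [-111.6   -6.2] -58.9
plate 635 [-111.5   -5.4] -58.4
plate 655 [-111.2   -4.8] -58.0
plate 675 [-108.6   -7.8] -58.2
plate 695 [-108.1   -7.6] -57.8
plate 715 [-110.7   -6.6] -58.6
plate 735 [-105.9   -6.3] -56.1
plate xmin 574.9718217458591 9.074568839006588
side4 arm 82 [701.3 -55.5  64.5] line [ 1.4000e-02 -6.5332e+01] [668.68951517 743.06705751]
665 -60.7 -54.3 62.3
675 -61.9 -51.6 70.1
685 -57.5 -52.2 69.8
695 -61.4 -52.4 67.4
705 -59.9 -51.8 68.9
715 -58.7 -52.6 69.0
725 -59.6 -52.7 69.7
735 -57.4 -52.1 68.9
upright 29 [670.8 -55.2  33.1] [ 9.3  6.6 33.4]
plate 575 [-115.3   -4.4] -59.9
plate 595 [-104.2   -3.6] -53.9
plate 615 [-101.6   -3.2] -52.4
plate 635 [-101.1   -3.5] -52.3
plate 655 [-101.5   -2.4] -51.9
plate 675 [-101.2   -3.5] -52.4
plate 695 [-109.3   -1. ] -55.1
plate 715 [-108.3   -2.2] -55.3
plate 735 [-109.2   -2. ] -55.6
plate xmin 573.2084540756688 9.83685092526116
housing [ 750.21526211 -101.51885574   66.00118854] [836.6066897  -12.22164533  82.02978083] ((792.9072875976562, -56.70759201049805), (85.98551177978516, 87.9840316772461), 2.0434556007385254)
handle 35.36889912303953 92.76063669231831
18 [-11.   11.6] 92.9
22 [-11.3  11.5] 92.9
26 [-10.8  11.7] 93.0
30 [-10.7  11.3] 92.9
jaw 37 [-28.5  29.5] 78.8
jaw 42 [-28.8  29.4] 79.1
jaw 50 [-29.1  30.1] 78.8
jaw 60 [-29.2  30.3] 78.8
jaw 70 [-29.3  30.4] 78.8
jaw 80 [-29.1  30.4] 78.8
jaw 90 [-28.9  30.4] 79.0
jaw 100 [-28.7  30.4] 78.8
jaw 110 [-28.6  29.4] 78.0
X range [ 35.35740771 112.77856049]
```

Emit:
{"op": "carry_out", "data": {
  "deltas": [
    [[0,-0.25,1.5],0,0],
    [[0,0,1.5],0,0],
    [[0,0,1.2],0,0],
    [[0,0,0.6],0,0],
    [[0,0,0.2],0,0],
    [[0,0,0],0,0],
    [[0,0,0],0,0]
  ]
}}

```text
clock: 9.18
eef_pos: [521.2, -57.4, 0.5]
eef_rot: [3.141, -0.001, 0.018]
wrist_force: [-0.3, 0.4, -2.3]
finger_gap: 24.0
```

Run:
```python
from h import *
s=manip.read_state(); print(s['eef_pos'],s['eef_rot'],s['finger_gap'],s['wrist_force'])
snap('side','side5')
a=cv2.imread('pics/side5.png')[100:190,160:295]
cv2.imwrite('pics/z6.png',cv2.resize(a,(800,533),interpolation=2))
```

```text
[ 5.21204062e+02 -5.73707659e+01  4.79159424e-01] [ 3.14148784e+00 -6.84613465e-04  1.79187504e-02] 23.9562502090206 [-0.2509419   0.35076898 -2.32738224]
```

View pics/z6.png

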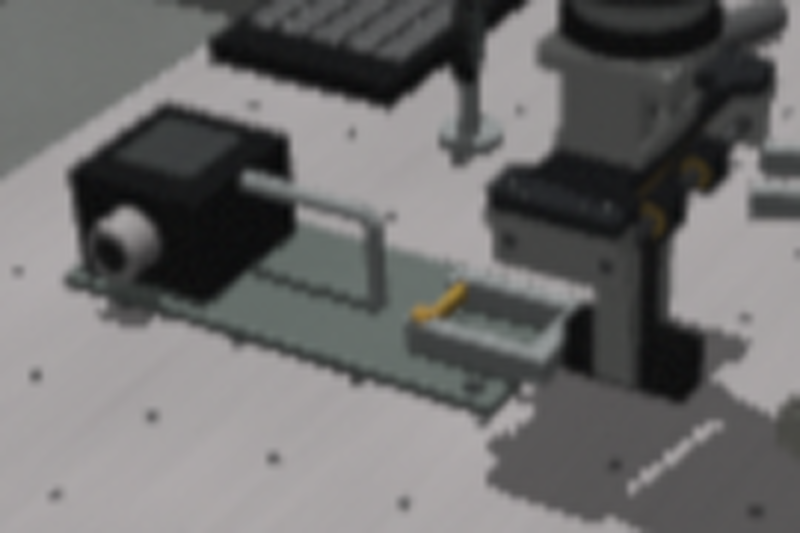

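Emit:
{"op": "carry_out", "data": {
  "deltas": [
    [[0.5,0.3,0],0,0],
    [[1,0,0],0,0],
    [[1,0,0],0,0],
    [[1,0,0],0,0],
    [[0.8,0,0],0,0],
    [[0.8,0,0],0,0],
    [[0.8,0,0],0,0],
    [[0.8,0,0],0,0],
    [[0,0,0],0,0],
    [[0,0,0],0,0]
  ]
}}

```text
clock: 10.07
eef_pos: [588.3, -58.9, -0.2]
eef_rot: [-3.141, -0.001, 0.018]
wrist_force: [-0.8, 3.4, -1.2]
finger_gap: 23.7
```

Run:
```python
from h import *
s=manip.read_state(); print(s['eef_pos'],s['eef_rot'],s['finger_gap'],s['wrist_force'])
snap('side','side6');snap('wrist','w6')
a=cv2.imread('pics/side6.png')[100:190,160:295]
cv2.imwrite('pics/z7.png',np.hstack([cv2.resize(a,(400,300),interpolation=2),cv2.resize(cv2.imread('pics/w6.png'),(400,300))]))
```

```text
[ 5.88294011e+02 -5.89426030e+01 -1.50059361e-01] [-3.14130354e+00 -5.76243898e-04  1.81227629e-02] 23.742116199932838 [-0.7729223   3.41596847 -1.21335951]
```

View pics/z7.png

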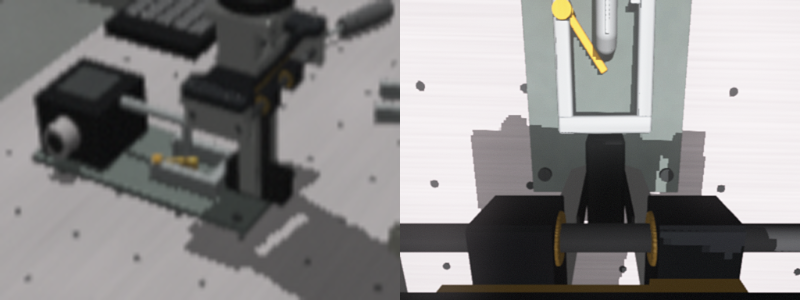

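The wrist view shows the bar near mid-mouth at (605,40), with the gate swinging in. I'll continue.

Emit:
{"op": "carry_out", "data": {
  "deltas": [
    [[0.6,0,0],0,0],
    [[0.6,0,0],0,0],
    [[0.6,0,0],0,0],
    [[0.4,0,0],0,0],
    [[0.4,0,0],0,0],
    [[0,0,0],0,0],
    [[0,0,0],0,0],
    [[0,0,0],0,0]
  ]
}}

```text
clock: 10.83
eef_pos: [613.8, -58.9, -0.1]
eef_rot: [3.142, 0.0, 0.018]
wrist_force: [0.1, 1.4, -2.9]
finger_gap: 23.8
```

Run:
```python
from h import *
s=manip.read_state(); print(s['eef_pos'],s['eef_rot'],s['finger_gap'],s['wrist_force'])
snap('side','side7');snap('wrist','w7')
a=cv2.imread('pics/side7.png')[100:190,160:295]
cv2.imwrite('pics/z8.png',np.hstack([cv2.resize(a,(400,300),interpolation=2),cv2.resize(cv2.imread('pics/w7.png'),(400,300))]))
P,p=world('w7'); s2=s['eef_pos'][:2]; d=P[...,:2]-s2; a=.018; X=d@[np.cos(a),np.sin(a)];Y=d@[-np.sin(a),np.cos(a)]
m=(P[...,2]>32)&(P[...,2]<80)&(X>45)&(abs(Y)<20)
print(m.sum(),X[m].min(),np.percentile(X[m],[1,5]),Y[m].mean())
m=(P[...,2]>14)&(P[...,2]<32)&(X>48)&(abs(Y)<12); print(X[m],p[m][:5])
```

```text
[ 6.13763473e+02 -5.88939437e+01 -1.29296962e-01] [3.14153933e+00 1.10629702e-04 1.75921747e-02] 23.833938417855094 [ 0.14296994  1.43739768 -2.86227119]
3631 55.09255189359033 [56.50147827 59.16519981] 0.2506533162282494
[110.54156988 110.26970459 110.73531695 110.37183811 110.48592256
 110.51846488 110.50709064 110.35396088 110.24158012 110.42486052
 110.34418363 110.26710065 110.43790668 110.48190136 110.26444705
 110.2488325  110.24290284 110.48070797 110.16748998 110.17006891
 109.85481408 110.32993564 110.15693142 110.07677204 109.70123669
 109.59564668 109.69444965 109.7743214  109.86986789 109.86796935
 109.90586709 110.02316872 109.64067435 109.6512937  109.73121399
 109.66939318 109.50687705 109.65804964 109.79605202 110.04743544
 109.60781522 109.68263984 109.78849061 109.67272523 109.28975936
 109.56765935 109.61253741 109.926157   109.23216951 109.32498363
 109.29244977 109.29706612 109.10676822 109.36161324 109.29929434
 109.22126406 109.31299325 109.10828403 109.15727474 109.48244129
 109.23701496 109.40822787 108.96925552 109.1059239  109.49851201
 109.28137766 108.96
[... 3875 characters left out ...]
658 105.61653371 105.70083742 105.54401601 105.62539231
 105.26505878 105.43868863 105.61694579 105.32726768 105.42317995
 105.28920814 105.44738457 105.46791762 105.33286001 105.48695066
 105.33643087 105.27802315 105.20623658 105.27120168 105.80675077
 105.58393624 105.42545286 105.50564776 105.55187729 105.27809614
 105.61135915 105.36702758 105.45840099 105.51539267 105.01965179
 105.25145554 105.60453649 105.28811517 105.47508498 105.30993789
 105.72952541 105.4716946  105.23273514 105.40217412 105.38722694
 105.37342348 105.45832212 105.36861024 105.77716065 105.39172622
 105.46509886 105.52658257 105.51093563] [[194 164 115]
 [195 166 116]
 [194 162 115]
 [196 167 119]
 [195 165 118]]
```

View pics/z8.png

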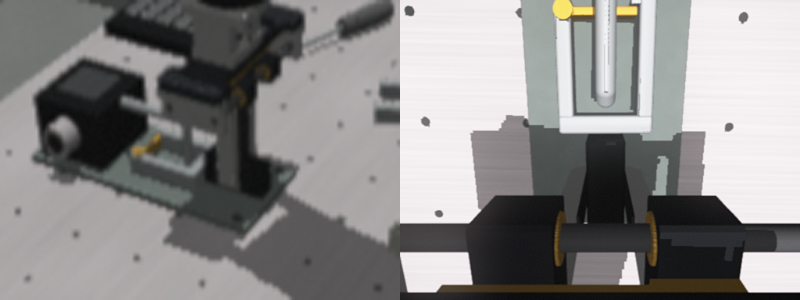

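The gate is seen across the mouth again, behind the bar. I'll lower the hook onto the plate.

Emit:
{"op": "carry_out", "data": {
  "deltas": [
    [[0,0,0.1],0,0],
    [[0,0,0.1],0,0],
    [[0,0,0],0,0],
    [[0,0,0],0,0]
  ]
}}

```text
clock: 11.27
eef_pos: [613.9, -58.9, -2.0]
eef_rot: [3.142, -0.0, 0.018]
wrist_force: [-0.9, -0.4, -0.5]
finger_gap: 23.9
```

Emit:
{"op": "carry_out", "data": {
  "deltas": [
    [[0,0,0.03],0,0],
    [[0,0,0],0,0.6],
    [[0,0,0],0,0.6],
    [[0,0,0],0,0.6],
    [[0,0,0],0,0.6],
    [[0,0,0],0,0.6],
    [[0,0,0],0,0.6],
    [[0,0,0],0,0.6],
    [[0,0,0],0,0.6],
    [[0,0,-0.5],0,0.6],
    [[0,0,-1.5],0,0.6],
    [[0,0,-2],0,0.6],
    [[0,0,-3],0,0.6],
    [[0,0,-3],0,0.6],
    [[0,0,-3],0,0.6],
    [[0,0,0],0,0.6],
    [[0,0,0],0,0.6]
  ]
}}

```text
clock: 12.68
eef_pos: [614.6, -58.9, 129.6]
eef_rot: [3.141, -0.003, 0.018]
wrist_force: [-0.1, 0.7, -0.8]
finger_gap: 56.3
```

Run:
```python
from h import *
s=manip.read_state(); print(s['eef_pos'],s['finger_gap'],s['wrist_force'])
snap('side','side8');snap('wrist','w8')
a=cv2.imread('pics/side8.png')[100:190,160:295]
cv2.imwrite('pics/z9.png',np.hstack([cv2.resize(a,(400,300),interpolation=2),cv2.resize(cv2.imread('pics/w8.png'),(400,300))]))
for t in('w8','side8'):
    P,p=world(t); d=P[...,:2]-[613.8,-58.5]; a=.018; X=d@[np.cos(a),np.sin(a)];Y=d@[-np.sin(a),np.cos(a)]
    h=(abs(X)<33)&(abs(Y)<14)&(p.max(2)<95)&(P[...,2]>34)&(P[...,2]<50)
    j=(X>36)&(X<114)&(abs(Y)<33)&(abs(Y)>21)&(P[...,2]>20)&(P[...,2]<35)
    print(t,'handle z',[np.median(P[h&(abs(X-x)<6)][:,2]).round(1) for x in(-20,0,20)],'jaw z',np.median(P[j][:,2]).round(1),P[h].mean(0).round(1))
    b=(p[...,0].astype(int)-p[...,2]>50)&(P[...,0]>640)&(P[...,0]<760)&(abs(P[...,1]+58)<45)
    print('brass',b.sum(),'X',np.percentile(X[b],[2,50,98]).round(1),'Y',np.percentile(Y[b],[2,98]).round(1))
```

```text
[614.60063135 -58.92097323 129.61469679] 56.282927297837695 [-0.13553216  0.65723197 -0.8128476 ]
w8 handle z [np.float64(40.6), np.float64(40.7), np.float64(40.7)] jaw z 26.8 [614.8 -58.5  40.6]
brass 773 X [ 26.4 104.5 112.1] Y [-29.9  29.5]
side8 handle z [np.float64(41.6), np.float64(41.0), np.float64(40.6)] jaw z 26.5 [613.2 -54.   40.4]
brass 17 X [102.  105.5 108.8] Y [-13.8  27.1]
```

View pics/z9.png

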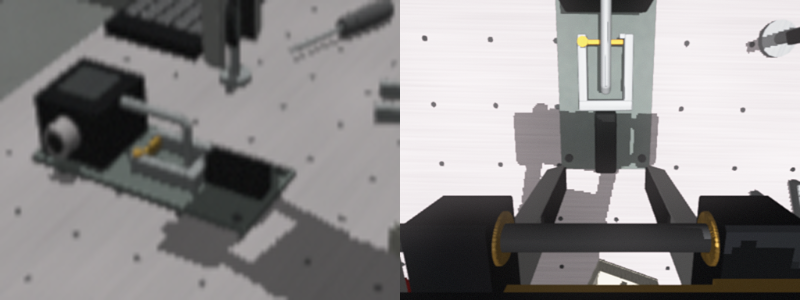

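The hook lies flat on the plate: its top is at z≈40.6, matching 8 + 32. The bar is inside the jaws at (605,90), the gate is shut across the mouth at row 42, and the gripper is clear. I'll hand the job in.

```bash
python3 -c "
from cell import workorder
print(workorder.sign_off())"
```

```text
the job is handed in; nothing more can be done
None
```

The snap hook is clipped on the shutter's bar and lying flat on the foot plate. I handed the job in at about 12.8 s on the robot's clock.

- **Final checks:** After release, the wrist view showed the bar between the jaws and the brass gate straight across the mouth at about x 105–110 mm. The handle top measured level at z ≈ 40.6 mm, which matches the 8 mm plate plus the 32 mm handle. The gripper was about 130 mm above its release height, and wrist forces stayed at a few newtons in every reading I took.
- **Not touched:** I never approached the open fork or the red look-alikes. I did not take a separate final picture of the fork.
- **Disagreement found:** The images put the fingertips about 16–17 mm behind the reported TCP, but `manip.tcp_to_tips` gives them 22 mm ahead of it. My first grasp therefore closed in the air above the handle and moved nothing. I re-measured from the wrist and side cameras, went about 36 mm lower, and the second grasp held with a 23.7 mm gap.
- **Small residuals:** The camera views differed by 2–4 mm on positions, more on the foot plate's edges in the side view. The final handle y read −58.5 from the wrist camera and −54 from the side camera.

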